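# Pepper mill out of the seasoning box

### The arm

A 6-joint arm with a two-finger parallel gripper is mounted at the origin on the work surface. World frame = base frame: x ahead of the robot, y to its left, z up, the work surface at z = 0. Lengths are in m, angles in rad, forces in N, time in s.
With the tool pointing down it reaches from about 0.35 to 0.975 m from the base axis. Payload 7.1 kg.
Tool frame: the origin (TCP) lies at the very end of the fingers, on their centre line; the grasp point (between the pads) lies 19 mm behind it; z points along the fingers, y is the line along which they close (so a half turn about z gives the same grasp; the last joint's range is limited). The gripper opens to 88 mm and grips with 3 to 60 N. Pads are 20 mm wide; open, the fingers measure 115 mm over their backs; the gripper's body (75 mm by 178 mm) begins 61 mm behind the grasp point.
Start: joints at [1.263, 0.423, 1.63, -0, 1.089, -0.019], TCP at [0.178, 0.599, 0.195] pointing down, gripper open.
Joint ranges: [-3, 3], [-0.9, 2.11], [0.09, 2.58], [-1.31, 4.45], [0.11, 2.69], [-2.54, 2.54]. Speed limits (rad/s): [2.39, 2.39, 3.01, 3.14, 3.14, 3.14].

### API

Orientations are given as a unit quaternion [w, x, y, z].
In Python, from workcell import r gives the robot as it stands.
- The arm moves only by the tool servo_tool, never from a script. Its argument "steps" is text: rows parted by semicolons, each of 7 numbers parted by spaces: the shift along the tool's x, y, z in cm, then the turn, a rotation vector about the tool's x, y, z in degrees, then the opening, from 0 (shut) to 1 (fully open). A call has 1 to 5 rows; each row shifts and turns the commanded pose from where the row before left it, along the tool's axes as they then stand; what a row does not reach is not made up. A row lasts 1/8 s, in which the tool goes at most 62.5 mm and 10.7 degrees, less where a joint would pass 70% of its speed; a pose out of reach is approached as far as the arm can. A call is refused whole if a number of a shift passes 6.25 or a number of a turn 10.7, either way. A call with a gripper value outside its range is refused whole. The fingers move at their own pace and stop on an object; "grip_force" is the grip in N (left out, the last holds). Time passes only in rows, so rows that do not move let the fingers close. It gives the time, the measured TCP pose, the force, the opening and the grip force at its end, in the units of the state.
- r.get_state(): the state, without advancing time (a new reading comes with each control period).
- r.snapshot(name): name is "scene" or "side" or "wrist"; returns the picture (384x512x3 uint8, red, green, blue); there is no depth.
- r.calibration(name): a dict with "mtx" (3x3 intrinsics, pixels), "D" ([k1, k2, p1, p2, k3] as OpenCV has them; the pictures are not rectified), "rvec" (rotation vector, rad) and "tvec" (3), from world to camera coordinates, as OpenCV has them. Camera axes: x right, y down, z forward; pixel columns grow to the right and rows downward; lengths in m; the calibration is good to about 2 mm. A picture is of the moment at which its call begins: read the wrist's pose just before it. calibration takes no time and is no camera call; for the wrist camera it gives the pose at the moment of the call.
- r.sign_off(): hands the job in; it is judged then, once.
The state is a dict: "clock": time; "joint_positions": joint angles; "joint_vel": joint speeds; "effort": joint torques, N m; "tcp_pos": TCP position; "eef_rot": TCP orientation; "force": force on the tool from outside, world axes, zero at the start; "moment": the same for the moment, N m; "gripper_width": opening from 0.0 (shut) to 1.0 (fully open); "gripper_force": force on a finger pad.
Only numpy, scipy, OpenCV 4.12 (cv2) and the standard library are available. Lean on these libraries where they do the work, as an engineer would, in place of code of your own. Each camera call takes 0.05 s, during which the arm holds its last target. There are 200 camera calls.

### The job

Swing the lid of the steel seasoning box right over so that it stays open by itself, then lift out the pepper mill and stand it upright in the empty shallow tray, not the one with the spoons. Set it down without dropping it, leave the salt cellar where it is in the box, and leave the lid open.

Things in the scene. Friction and masses are not known exactly. Their poses are not given: they have to be found in the camera images.
- seasoning_box: Fixed steel box, 160 (x) by 300 (y) by 100 mm high, walls and floor 5 mm, shut by a hinged lid of the same plan, 6 mm thick, 0.4 kg. Origin at the centre of its underside; x points to the hinge side, away from the robot. The hinge axis is its top far edge (80 mm along x, 100 mm up), along y. The lid swings up and over to a stop at 109 degrees; it falls shut below about 86 degrees, open above.
- lid_handle (a point): Middle of the lid's dark bar handle: 100 mm long along y, about 10 mm thick, on end posts, its centre 35 mm above the lid's top, 30 mm from the front edge. Frame fixed to the lid, parallel to the box's while shut (as at the start); hinge axis 130 mm along x and 41 mm below. Tilt of z = opening angle. Once upright, the bar is on the lid's far side, with 30 mm free between bar and lid.
- pepper_mill: Turned wooden mill in the box, the taller, slimmer of the two things there: 85 mm high, foot 42 mm across, waist 28 mm, straight head 36 mm across from 44 to 74 mm above the foot, small knob on top. 0.08 to 0.17 kg. Origin at the centre of its underside, z up. Stands on the box's floor in its left or right half, about 120 mm from the salt cellar.
- salt_cellar: Squat wooden salt cellar standing in the other half of the box: 54 mm across, 48 mm high with its small knob. Origin at the centre of its underside. It is to stay where it is.
- tray: The empty shallow steel tray fixed on the table: 180 (x) by 130 (y) by 30 mm high, walls and floor 4 mm. Origin at the centre of its underside, z up. A like tray beside it holds two spoons.
Things that resemble listed ones, but are neither listed nor needed, are in the scene too. What is shaped like the tray but green is not meant.

How it is judged:
By the outcome, as a careful person would: the job done as asked, in the order asked, and still so for the second after the job is handed in, with the robot touching nothing.
It also fails if it takes over 64 s, if anything falls off the work surface, if the arm or the gripper's body presses on something with over 40 N, if the wrist force passes 120 N, or if a joint passes its speed limit or range.

## Working session

There is one attempt and no reset: what is moved stays moved. The work goes in short steps, Python scripts to look and compute and a tool call to move; the robot and the scene stay as the last step left them, time stands still between calls to the robot, and variables do not carry over. Pictures are saved under pics/ and viewed, at most 10 in all, crops included, and the job is handed in when it is done.

Besides the shell and the picture viewer there is one more tool, called after "Emit:" as name(argument=value, ...), one argument or row to a line, values as JSON. servo_tool: Moves the arm, as the interface text tells. Its arguments: {"type":"object","properties":{"steps":{"type":"string"},"grip_force":{"type":"number"}},"required":["steps"]}

```bash
mkdir -p pics; cat > h.py <<'E'
import numpy as np, cv2
from workcell import r
def cam(n):
    c=r.calibration(n); return {k:np.array(c[k],float) for k in c}
def snap(n,f):
    c=cam(n); im=r.snapshot(n); cv2.imwrite(f'pics/{f}.png',cv2.cvtColor(np.asarray(im),cv2.COLOR_RGB2BGR)); np.savez(f'pics/{f}.npz',**c)
def ray(c,uv):
    p=cv2.undistortPoints(np.array([[uv]],float),c['mtx'],c['D'])[0,0]
    R=cv2.Rodrigues(c['rvec'])[0]; o=-R.T@c['tvec'].ravel(); d=R.T@np.array([*p,1]); return o,d/np.linalg.norm(d)
def plane(c,uv,z):
    o,d=ray(c,uv); return o+d*(z-o[2])/d[2]
def tri(*obs):
    A=np.zeros((3,3));b=np.zeros(3);L=[]
    for c,uv in obs:
        o,d=ray(c,uv);P=np.eye(3)-np.outer(d,d);A+=P;b+=P@o;L.append((o,P))
    x=np.linalg.solve(A,b); return x,[np.linalg.norm(P@(x-o)) for o,P in L]
def proj(c,X):
    return cv2.projectPoints(np.array(X,float).reshape(-1,3),c['rvec'],c['tvec'],c['mtx'],c['D'])[0].reshape(-1,2)
E
python3 - <<'E'
from h import *
print(r.get_state())
for n in('scene','side','wrist'):
    snap(n,n+'0'); o,d=ray(cam(n),(256,192)); print(n,o,d)
a=[cv2.imread(f'pics/{n}0.png') for n in('scene','side','wrist')]
cv2.imwrite('pics/all0.png',cv2.resize(np.vstack([np.hstack(a[:2])]),None,fx=.78,fy=.78))
E
```

```text
{'clock': 0.0, 'joint_positions': array([ 1.26300152e+00,  4.23847507e-01,  1.63068383e+00, -9.97057573e-06,
        1.08860668e+00, -1.90061921e-02]), 'joint_vel': array([ 0.00024952, -0.00282462, -0.0016153 ,  0.00073438, -0.00055563,
       -0.00132323]), 'effort': array([ 3.45906366e-03, -5.44642246e+01, -2.73660707e+01,  6.45118416e-02,
        2.28686171e-02, -1.17916543e-04]), 'tcp_pos': array([0.17779423, 0.59855075, 0.1943    ]), 'eef_rot': array([-1.21339892e-04,  1.43890733e-01,  9.89593280e-01, -7.63111777e-04]), 'force': array([-0.16114745,  0.06167202, -0.55577538]), 'moment': array([ 0.08429026, -0.00805113, -0.02874132]), 'gripper_force': 0.0, 'gripper_width': 0.9984407430906156}
scene [ 0.82164306 -0.39634965  1.02278186] [-0.39596323  0.33861475 -0.85355326]
side [0.31664783 0.64077391 0.92576649] [ 0.04730816 -0.63914707 -0.76762814]
wrist [0.10770137 0.6197667  0.38568764] [ 0.26098489 -0.07459304 -0.96245663]
```

View pics/scene0.png

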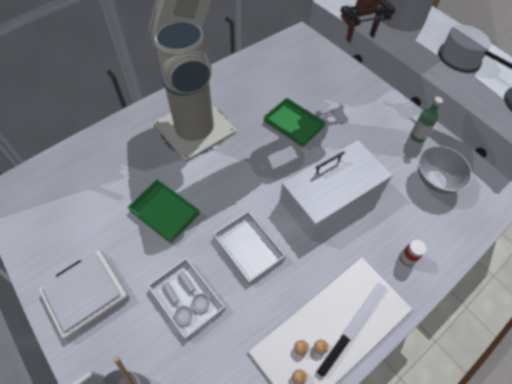

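View pics/side0.png

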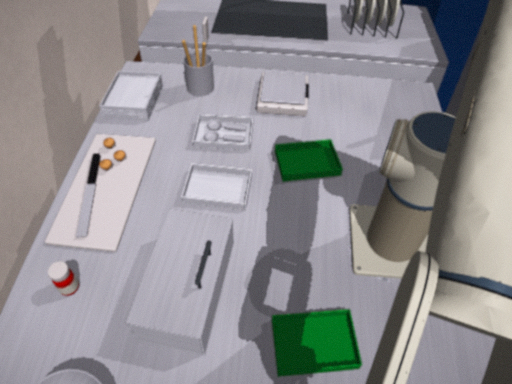

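The scene view shows the box near (335,190) with its handle at (329,163), the empty tray at (248,247) and the spoon tray at (187,298). The side view shows the box at (185,275) with its handle at (203,263), the empty tray at (217,187), and another tray-like thing at (132,93). I'll enlarge these to measure them.

```bash
python3 - <<'E'
from h import *
a=cv2.imread('pics/scene0.png');b=cv2.imread('pics/side0.png')
def crop(im,x,y,w,h,s=3):
    return cv2.resize(im[y:y+h,x:x+w],None,fx=s,fy=s,interpolation=cv2.INTER_CUBIC)
# 133x100 tiles x3
t=np.vstack([np.hstack([crop(a,270,135,133,100),crop(b,120,200,133,100)]),np.hstack([crop(a,190,195,133,100),crop(b,125,145,133,100)])])
cv2.imwrite('pics/t1.png',t)
E
```

```text
(no output)
```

View pics/t1.png

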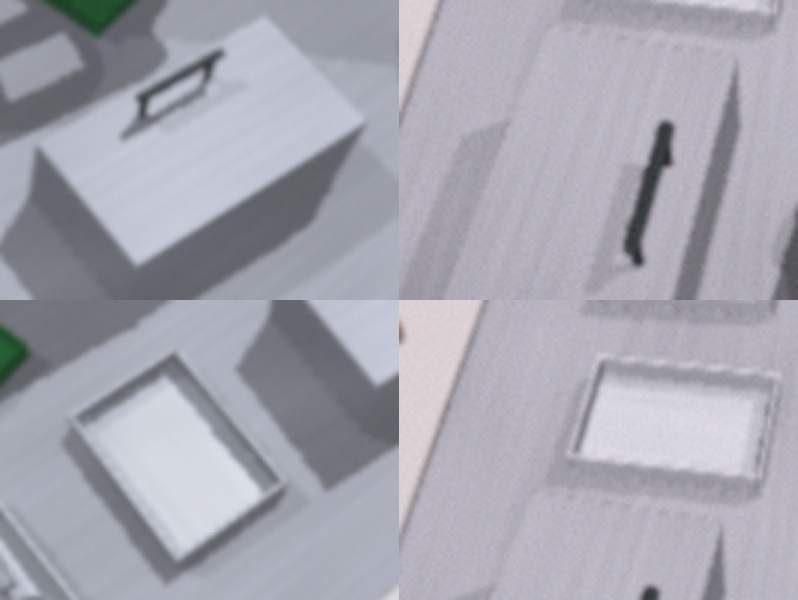

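The tiles show the box lid's top corners, the two ends of the handle bar and the tray rim corners in both views. I'll triangulate from those.

```bash
python3 - <<'E'
from h import *
np.set_printoptions(precision=4,suppress=True)
A=dict(np.load('pics/scene0.npz'));B=dict(np.load('pics/side0.npz'))
f=lambda ox,oy,p:(ox+p[0]/3-.33,oy+p[1]/3-.33)
sb=[f(270,135,p) for p in[(37,150),(267,17),(365,122),(135,265)]]
print('top by plane',*[plane(A,u,.106) for u in sb],sep='\n')
sd=[f(120,200,(338,62)),f(120,200,(148,25)),(131,327),(205,346)]
print('side',*[plane(B,u,.106) for u in sd],sep='\n')
for p,q in[((140,100),(233,248)),((222,53),(267,126)),((140,100),(267,126)),((222,53),(233,248))]:
    print('h',tri((A,f(270,135,p)),(B,f(120,200,q))))
T=[f(190,195,p) for p in[(175,53),(72,120),(178,263),(285,187)]]
S=[f(125,145,p) for p in[(201,57),(380,77),(358,182),(172,157)]]
P=[plane(A,u,.03) for u in T];Q=[plane(B,u,.03) for u in S]
print('tray',*P,*Q,np.mean(P,0),np.mean(Q,0),sep='\n')
from itertools import permutations
best=min(range(4),key=lambda k:sum(np.linalg.norm(P[i]-Q[(i+k)%4]) for i in range(4)))
b2=min(range(4),key=lambda k:sum(np.linalg.norm(P[i]-Q[(k-i)%4]) for i in range(4)))
print([tri((A,T[i]),(B,S[(b2-i)%4])) for i in range(4)],[tri((A,T[i]),(B,S[(best+i)%4])) for i in range(4)])
E
```

```text
top by plane
[0.4229 0.0428 0.106 ]
[0.4448 0.3466 0.106 ]
[0.5993 0.3277 0.106 ]
[0.5728 0.0332 0.106 ]
side
[0.4152 0.052  0.106 ]
[0.5743 0.0317 0.106 ]
[0.5856 0.3394 0.106 ]
[0.43   0.3603 0.106 ]
h (array([0.4519, 0.194 , 0.0745]), [np.float64(0.026686155012205705), np.float64(0.026686155012205635)])
h (array([0.4662, 0.1922, 0.2053]), [np.float64(0.0246306426143692), np.float64(0.024630642614369307)])
h (array([0.4555, 0.1412, 0.1422]), [np.float64(0.00032930533357070405), np.float64(0.0003293053335708335)])
h (array([0.4634, 0.244 , 0.1445]), [np.float64(0.0016594589616932651), np.float64(0.0016594589616933456)])
tray
[ 0.4025 -0.066   0.03  ]
[ 0.3999 -0.19    0.03  ]
[ 0.5752 -0.1962  0.03  ]
[ 0.5788 -0.0717  0.03  ]
[ 0.5688 -0.1925  0.03  ]
[ 0.3927 -0.1845  0.03  ]
[ 0.3995 -0.0552  0.03  ]
[ 0.5712 -0.0659  0.03  ]
[ 0.4891 -0.131   0.03  ]
[ 0.4831 -0.1245  0.03  ]
[(array([ 0.3996, -0.0627,  0.0211]), [np.float64(0.0008773274974797729), np.float64(0.000877327497479701)]), (array([ 0.395 , -0.1893,  0.0233]), [np.float64(0.0020462904138050524), np.float64(0.002046290413805111)]), (array([ 0.572 , -0.196 ,  0.0249]), [np.float64(0.002085919006320217), np.float64(0.002085919006320288)]), (array([ 0.5751, -0.0703,  0.0231]), [np.float64(0.0021994493501750196), np.float64(0.002199449350175239)])] [(array([ 0.3996, -0.0627,  0.0211]), [np.float64(0.0008773274974797729), np.float64(0.000877327497479701)]), (array([ 0.494 , -0.1376,  0.0357]), [np.float64(0.10315564632303319), np.float64(0.1031556463230331)]), (array([ 0.572 , -0.196 ,  0.0249]), [np.float64(0.002085919006320217), np.float64(0.002085919006320288)]), (array([ 0.4865, -0.1061,  0.0713]), [np.float64(0.10314679307799857), np.float64(0.10314679307799862)])]
```

```bash
cat > plan.py <<'E'
from h import *
from scipy.spatial.transform import Rotation as Ro, Slerp
def cur():
    s=r.get_state(); q=s['eef_rot']; return np.array(s['tcp_pos']),Ro.from_quat([q[1],q[2],q[3],q[0]])
def Rt(psi,tilt=0):
    """tool y along yaw psi(deg), z down; then tilt(deg) about world-horizontal axis box y (top goes to +box x)"""
    p=np.radians(psi);y=np.array([np.cos(p),np.sin(p),0]);z=np.array([0,0,-1.]);x=np.cross(y,z)
    return Ro.from_rotvec(x*np.radians(tilt))*Ro.from_matrix(np.c_[x,y,z])
def rows(way,g,start=None,dec=1):
    """way: list of (pos,Rot) row by row"""
    p,R=start or cur(); out=[]
    for P,Q in way:
        d=np.round(R.inv().apply(P-p)*100,dec)+0; t=np.round((R.inv()*Q).as_rotvec(degrees=True),1)+0
        p=p+R.apply(d/100); R=R*Ro.from_rotvec(t,degrees=True)
        out.append(' '.join('%g'%v for v in [*d,*t,g]))
    for i in range(0,len(out),5): print('; '.join(out[i:i+5]))
    print('end',p.round(4)); return p,R
def line(P,Q,n,start=None):
    p,R=start or cur(); S=Slerp([0,1],Ro.concatenate([R,Q])); P=np.array(P)
    return [(p+(P-p)*k/n,S(k/n)) for k in range(1,n+1)]
E
python3 - <<'E'
from plan import *
rows(line([.42,.195,.25],Rt(-3.7),11),1)
E
```

```text
-3.2 -2.9 -0.5 0 0 7 1; -3.4 -2.5 -0.5 0 0 7 1; -3.8 -2 -0.5 0 0 7 1; -4 -1.6 -0.5 0 0 7.1 1; -4.1 -1.1 -0.5 0 0 7 1
-4.3 -0.5 -0.5 0 0 7 1; -4.2 0 -0.5 0 0 7 1; -4.3 0.5 -0.5 0 0 7 1; -4.2 1 -0.5 0 0 7 1; -4 1.5 -0.5 0 0.1 7 1
-3.8 1.9 -0.5 0 0 7.1 1
end [0.4195 0.1947 0.2498]
```

Emit:
servo_tool(
  steps="-3.2 -2.9 -0.5 0 0 7 1; -3.4 -2.5 -0.5 0 0 7 1; -3.8 -2 -0.5 0 0 7 1; -4 -1.6 -0.5 0 0 7 1; -4.1 -1.1 -0.5 0 0 7 1",
)

```text
clock: 0.78
tcp_pos: [0.2881, 0.4141, 0.2201]
eef_rot: [0.0, 0.437, 0.9, -0.0]
force: [0.1, 0.8, 0.3]
gripper_width: 0.996
gripper_force: 0.0
```

Emit:
servo_tool(
  steps="-4.3 -0.5 -0.5 0 0 7 1; -4.2 0 -0.5 0 0 7 1; -4.3 0.5 -0.5 0 0 7 1; -4.2 1 -0.5 0 0 7 1; -4 1.5 -0.5 0 0 7 1",
)

```text
clock: 1.4
tcp_pos: [0.3993, 0.2308, 0.2452]
eef_rot: [0.0, 0.687, 0.727, 0.0]
force: [0.1, 0.8, -0.4]
gripper_width: 1.0
gripper_force: 0.0
```

Emit:
servo_tool(
  steps="-3.8 1.9 -0.5 0 0 7 1; 0 0 0 0 0 0 0.5; 0 0 0 0 0 0 0.5; 0 0 0 0 0 0 0.5",
)

```text
clock: 1.9
tcp_pos: [0.4194, 0.196, 0.2498]
eef_rot: [-0.0, 0.728, 0.686, -0.0]
force: [-0.7, -1.0, 0.3]
gripper_width: 0.698
gripper_force: 0.0
```

```bash
python3 - <<'E'
from plan import *
p,R=cur(); print(p,R.as_matrix().round(3)); snap('wrist','w1')
c=dict(np.load('pics/w1.npz'))
print(proj(c,[(.4595,.1926,.141),(.4555,.1412,.141),(.4634,.244,.141),(.5894,.183,.106)]))
E
```

```text
[0.41944875 0.19599926 0.24981969] [[ 0.06   0.998 -0.001]
 [ 0.998 -0.06  -0.   ]
 [-0.    -0.001 -1.   ]]
[[296.23729964 182.03199411]
 [293.58641907 231.82419558]
 [298.9219669  127.66169349]
 [412.44501138 175.7951531 ]]
```

View pics/w1.png

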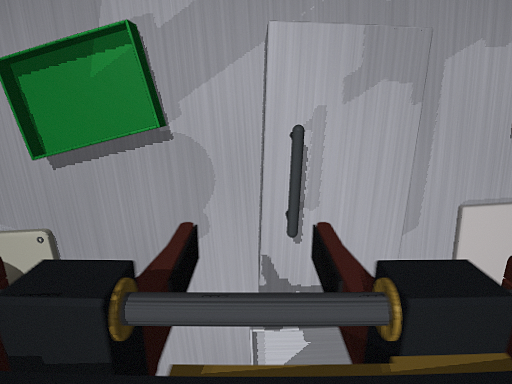

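The wrist view shows the bar from (298,130) to (293,234). That agrees with the triangulation. The lid's near edge runs from (268,22) to about (260,250), and its far edge from (431,27) to about (404,250).

```bash
python3 - <<'E'
from plan import *
np.set_printoptions(precision=4,suppress=True)
c=dict(np.load('pics/w1.npz'));A=dict(np.load('pics/scene0.npz'));B=dict(np.load('pics/side0.npz'))
for u in[(268,22),(260,250),(431,27),(404,250)]: print(plane(c,u,.106))
for u in[(298,130),(293,234)]: print(plane(c,u,.141))
f=lambda ox,oy,p:(ox+p[0]/3-.33,oy+p[1]/3-.33)
print(tri((A,f(270,135,(140,100))),(B,f(120,200,(267,126))),(c,(293,234))),tri((A,f(270,135,(222,53))),(B,f(120,200,(233,248))),(c,(298,130))))
E
```

```text
[0.4414 0.3426 0.106 ]
[0.4202 0.1062 0.106 ]
[0.5991 0.3306 0.106 ]
[0.586  0.0954 0.106 ]
[0.4625 0.2419 0.141 ]
[0.4548 0.1389 0.141 ]
(array([0.4552, 0.1406, 0.1427]), [np.float64(0.0008209050601209033), np.float64(0.0005635229538091568), np.float64(0.001134850064843464)]) (array([0.463 , 0.2433, 0.1444]), [np.float64(0.0023630462665048084), np.float64(0.001040488575445238), np.float64(0.0014685305292209694)])
```

```bash
cat > arc.py <<'E'
from plan import *
psi=-4.2; bx=np.array([np.cos(np.radians(psi)),np.sin(np.radians(psi)),0]); mid=np.array([.459,.192,.142]); H=mid+.13*bx-[0,0,.041]
def bar(th):
    t=np.radians(th); return H+bx*(-.13*np.cos(t)+.041*np.sin(t))+np.array([0,0,.13*np.sin(t)+.041*np.cos(t)])
def pose(th,tl):
    R=Rt(psi,tl); return bar(th)+R.apply([0,0,.013]),R
E
python3 - <<'E'
from arc import *
w=line([mid[0],mid[1],.19],Rt(psi),2); e=rows(w,.4); P,Q=pose(0,0); e=rows(line(P,Q,3,e),.4,e)
print('arc'); e=(P,Q); print(Rt(psi,20).as_matrix().round(2))
rows([pose(th,th*.17) for th in range(4,108,4)]+[],0,e)
E
```

```text
-0.1 2 3 0 0 0.4 0.4; -0.1 2 3 0 0 0.4 0.4
end [0.4593 0.1915 0.1898]
0 0 2 0 0 0 0.4; 0 0 2.1 0 0 0 0.4; 0 0 2 0 0 0 0.4
end [0.4592 0.1915 0.1288]
arc
[[ 0.07  0.94 -0.34]
 [ 1.   -0.07  0.03]
 [ 0.   -0.34 -0.94]]
0 0.3 -0.9 0.7 0 0 0; 0 0.4 -0.9 0.7 0 0 0; 0 0.4 -0.8 0.6 0 0 0; 0 0.4 -0.9 0.7 0 0 0; 0 0.5 -0.8 0.7 0 0 0
0 0.6 -0.7 0.7 0 0 0; 0 0.5 -0.8 0.7 0 0 0; 0 0.7 -0.7 0.6 0 0 0; 0 0.6 -0.6 0.7 0 0 0; 0 0.8 -0.6 0.7 0 0 0
0 0.7 -0.6 0.7 0 0 0; 0 0.8 -0.5 0.7 0 0 0; 0 0.8 -0.5 0.6 0 0 0; 0 0.8 -0.5 0.7 0 0 0; 0 0.9 -0.4 0.7 0 0 0
0 0.8 -0.3 0.7 0 0 0; 0 0.9 -0.3 0.7 0 0 0; 0 0.9 -0.2 0.6 0 0 0; 0 0.9 -0.2 0.7 0 0 0; 0 1 -0.1 0.7 0 0 0
0 0.9 -0.1 0.7 0 0 0; 0 0.9 0 0.7 0 0 0; 0 1 0.1 0.6 0 0 0; 0 0.9 0 0.7 0 0 0; 0 0.9 0.2 0.7 0 0 0
0 1 0.2 0.7 0 0 0
end [0.6562 0.1775 0.2048]
```

Emit:
servo_tool(
  steps="-0.1 2 3 0 0 0.4 0.4; -0.1 2 3 0 0 0.4 0.4; 0 0 2 0 0 0 0.4; 0 0 2.1 0 0 0 0.4; 0 0 2 0 0 0 0.4",
)

```text
clock: 2.58
tcp_pos: [0.4594, 0.1915, 0.1282]
eef_rot: [-0.0, 0.733, 0.68, -0.0]
force: [-0.9, -0.6, 0.2]
gripper_width: 0.396
gripper_force: 0.0
```

Emit:
servo_tool(
  steps="0 0 0 0 0 0 0; 0 0 0 0 0 0 0; 0 0 0 0 0 0 0; 0 0 0 0 0 0 0",
  grip_force=15,
)

```text
clock: 3.08
tcp_pos: [0.4603, 0.1909, 0.1298]
eef_rot: [0.0, 0.733, 0.68, 0.001]
force: [0.2, -0.3, -0.2]
gripper_width: 0.011
gripper_force: 0.0
```

```bash
python3 - <<'E'
from plan import *
np.set_printoptions(precision=4,suppress=True)
s=r.get_state();print(s['gripper_width'],s['gripper_force'],s['tcp_pos'],s['force'])
for n in('wrist','side','scene'): snap(n,n+'2')
a=cv2.imread('pics/wrist2.png');b=cv2.imread('pics/side2.png')[190:350,110:270];c=cv2.imread('pics/scene2.png')[110:270,260:420]
bc=np.vstack([cv2.resize(x,(288,192)) for x in(b,c)])
cv2.imwrite('pics/m2.png',np.hstack([a,bc]))
E
```

```text
0.011102195839775477 0.0 [0.4603 0.1909 0.1298] [ 0.2121 -0.2968 -0.1934]
```

View pics/m2.png

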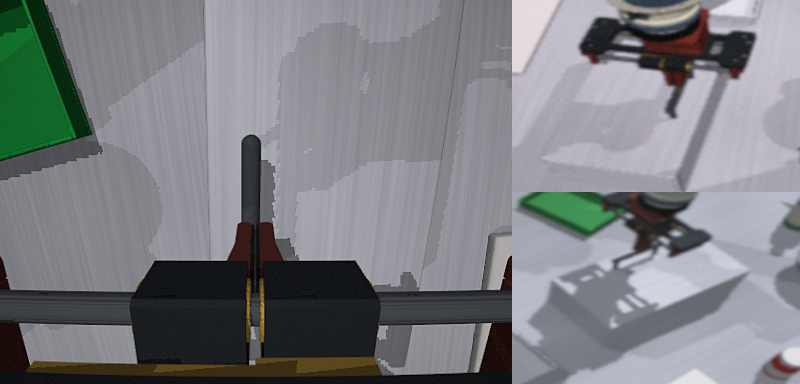

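The wrist view shows the bar from (251,135) down to the fingers at (255,225). The fingers seem nearly shut, so I'll compare with projected points.

```bash
python3 - <<'E'
from plan import *
np.set_printoptions(precision=4,suppress=True)
c=dict(np.load('pics/wrist2.npz'));p,R=cur()
print('tcp',proj(c,[p,p+[0,0,.019],p+[0,0,.08]]))
print('bar end/mid/end',proj(c,[(.4629,.2418,.142),(.459,.192,.142),(.455,.142,.142)]))
for z in(.120,.130,.142): print(z,plane(c,(251,137),z),plane(c,(242,180),z)-plane(c,(260,180),z))
a=cv2.imread('pics/wrist2.png')[120:300,190:320];cv2.imwrite('pics/m3.png',cv2.resize(a,None,fx=3.3,fy=3.3,interpolation=cv2.INTER_CUBIC))
E
```

```text
tcp [[253.9388 221.9858]
 [253.907  233.7974]
 [253.7458 294.347 ]]
bar end/mid/end [[251.9388 143.8803]
 [252.0219 227.7815]
 [251.9768 300.5187]]
0.12 [0.4623 0.2434 0.12  ] [-0.0115  0.0009  0.    ]
0.13 [0.4625 0.2444 0.13  ] [-0.011   0.0008  0.    ]
0.142 [0.4627 0.2456 0.142 ] [-0.0103  0.0008  0.    ]
```

View pics/m3.png

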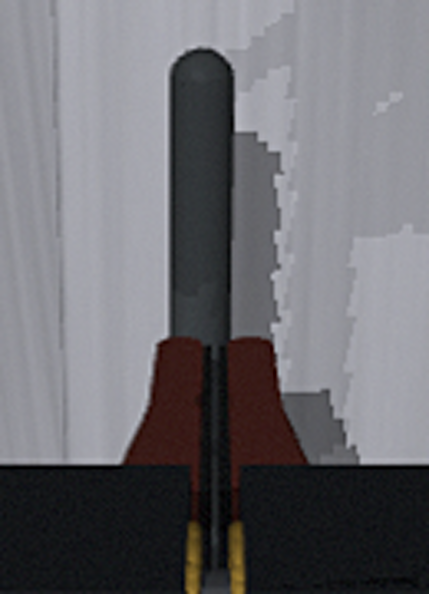

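```bash
python3 - <<'E'
from plan import *
np.set_printoptions(precision=4,suppress=True)
c=dict(np.load('pics/wrist2.npz'));w=dict(np.load('pics/w1.npz'));A=dict(np.load('pics/scene0.npz'));B=dict(np.load('pics/side0.npz'))
print(tri((c,(251,136)),(w,(298.5,126))))
# front lid edge: sample at same world y in both views; edge columns
g1=cv2.imread('pics/w1.png',0);g2=cv2.imread('pics/wrist2.png',0)
# edge of lid front: w1 near x~262 ; wrist2 near x~208
e1=[plane(w,(268-(y-22)*8/228,y),z) for y in(150,) for z in(.08,.09,.1,.106)]
e2=[plane(c,(208,180),z) for z in(.08,.09,.1,.106)]
bx=np.array([np.cos(np.radians(-4.2)),np.sin(np.radians(-4.2)),0])
print([ (e@bx).round(4) for e in e1],[(e@bx).round(4) for e in e2])
s=r.get_state(); print(s['clock'],s['tcp_pos'],s['gripper_width'])
for n,cc in(('scene2',A),('side2',B)):
    print(n,proj(cc,[cur()[0],(.459,.192,.142),(.4629,.2418,.142),(.455,.142,.142)]))
def crop(im,x,y): return cv2.resize(im[y:y+90,x:x+66],None,fx=6,fy=6,interpolation=cv2.INTER_CUBIC)
cv2.imwrite('pics/m4.png',np.hstack([crop(cv2.imread('pics/scene2.png'),300,120),crop(cv2.imread('pics/side2.png'),170,200)]))
E
```

```text
(array([0.4628, 0.246 , 0.1428]), [np.float64(0.0002912821268940627), np.float64(0.00029128212689405106)])
[np.float64(0.4138), np.float64(0.4136), np.float64(0.4133), np.float64(0.4131)] [np.float64(0.4094), np.float64(0.4109), np.float64(0.4124), np.float64(0.4133)]
3.225 [0.46   0.1908 0.1294] 0.007407870715938859
scene2 [[328.7275 163.1291]
 [329.5733 160.1839]
 [342.3248 152.8663]
 [316.3094 167.76  ]]
side2 [[203.1544 264.0212]
 [203.0514 261.5709]
 [197.1299 282.2348]
 [208.6876 242.1048]]
```

View pics/m4.png

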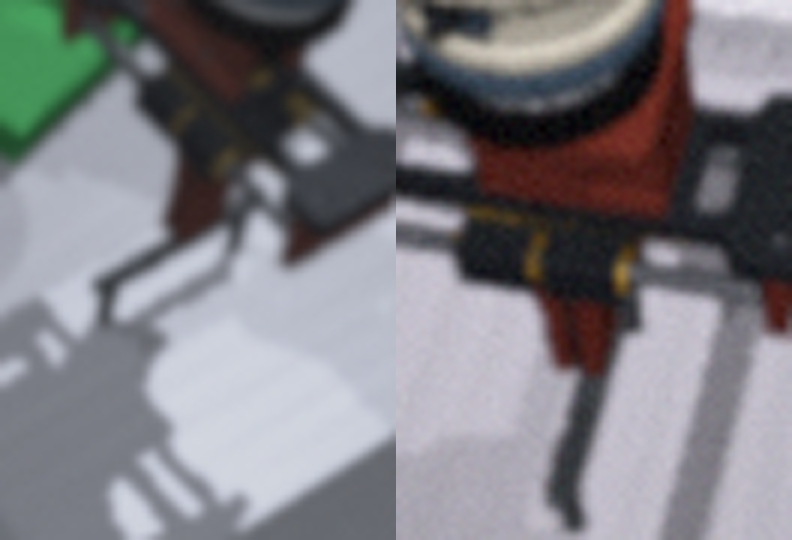

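The scene crop shows the fingertips ending at about (331,159), level with the bar instead of below it. The grip was too shallow, so I'll reopen, go about 9 mm lower and close again.

Emit:
servo_tool(
  steps="0 0 0 0 0 0 0.4; 0 0 0 0 0 0 0.4; 0 0 0 0 0 0 0.4; 0 0 0.5 0 0 0 0.4; 0 0 0.4 0 0 0 0.4",
)

```text
clock: 3.85
tcp_pos: [0.4597, 0.1907, 0.1197]
eef_rot: [-0.0, 0.733, 0.68, -0.0]
force: [-0.1, 0.8, -0.3]
gripper_width: 0.396
gripper_force: 0.0
```

Emit:
servo_tool(
  steps="0 0 0 0 0 0 0; 0 0 0 0 0 0 0; 0 0 0 0 0 0 0; 0 0 0 0 0 0 0",
)

```text
clock: 4.35
tcp_pos: [0.4599, 0.1908, 0.1202]
eef_rot: [0.0, 0.733, 0.68, 0.0]
force: [0.7, 0.4, -0.1]
gripper_width: 0.007
gripper_force: 0.0
```

Emit:
servo_tool(
  steps="0 0 0 0 0 0 0.4; 0 0 0 0 0 0 0.4; 0 0 0 0 0 0 0.4; 0 0 0.4 0 0 0 0.4; 0 0 0.4 0 0 0 0.4",
)

```text
clock: 4.97
tcp_pos: [0.4598, 0.1907, 0.1118]
eef_rot: [-0.0, 0.733, 0.68, -0.0]
force: [-0.7, 0.0, -0.2]
gripper_width: 0.402
gripper_force: 0.0
```

Emit:
servo_tool(
  steps="0 0 0 0 0 0 0; 0 0 0 0 0 0 0; 0 0 0 0 0 0 0; 0 0 0 0 0 0 0",
)

```text
clock: 5.48
tcp_pos: [0.4574, 0.1907, 0.1119]
eef_rot: [-0.002, 0.734, 0.68, -0.002]
force: [-7.3, 2.0, 5.2]
gripper_width: 0.123
gripper_force: 15.0
```

```bash
python3 - <<'E'
from plan import *
for n in('wrist','scene','side'): snap(n,n+'3')
def crop(n,x,y): return cv2.resize(cv2.imread(f'pics/{n}.png')[y:y+90,x:x+66],None,fx=6,fy=6,interpolation=cv2.INTER_CUBIC)
cv2.imwrite('pics/m5.png',np.hstack([crop('scene3',300,120),crop('side3',170,200)]))
E
```

```text
(no output)
```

The bar is held now, but only by the fingertips. The real tips sit about 26 mm short of the reported TCP, so I'll regrip 8 mm deeper.

Emit:
servo_tool(
  steps="0 0 0 0 0 0 0.4; 0 0 0 0 0 0 0.4; 0 0 0 0 0 0 0.4; 0 0 0.4 0 0 0 0.4; 0 0 0.4 0 0 0 0.4",
)

```text
clock: 6.25
tcp_pos: [0.4599, 0.1907, 0.1038]
eef_rot: [0.0, 0.733, 0.68, 0.0]
force: [0.3, -0.3, -0.4]
gripper_width: 0.398
gripper_force: 0.0
```

Emit:
servo_tool(
  steps="0 0 0 0 0 0 0; 0 0 0 0 0 0 0; 0 0 0 0 0 0 0; 0 0 0 0 0 0 0",
)

```text
clock: 6.75
tcp_pos: [0.4573, 0.1907, 0.1038]
eef_rot: [-0.002, 0.734, 0.68, -0.002]
force: [-7.6, 2.6, 4.6]
gripper_width: 0.121
gripper_force: 15.0
```

```bash
sed -i 's/\.013\])/-.038])/' arc.py; python3 - <<'E'
from arc import *
snap('scene','scene4');p,R=cur();print(p,R.as_matrix().round(3))
g=lambda th:(bar(th)+Rt(psi,th*.17).apply([0,0,.038]),Rt(psi,th*.17))
rows([g(th) for th in range(4,108,4)],0,g(0))
E
```

```text
[0.45735525 0.19069788 0.10386033] [[ 0.077  0.997 -0.005]
 [ 0.997 -0.077 -0.   ]
 [-0.001 -0.005 -1.   ]]
0 0.3 -0.9 0.7 0 0 0; 0 0.3 -0.9 0.7 0 0 0; 0 0.4 -0.8 0.6 0 0 0; 0 0.4 -0.9 0.7 0 0 0; 0 0.5 -0.8 0.7 0 0 0
0 0.5 -0.7 0.7 0 0 0; 0 0.5 -0.8 0.7 0 0 0; 0 0.6 -0.7 0.6 0 0 0; 0 0.7 -0.6 0.7 0 0 0; 0 0.7 -0.6 0.7 0 0 0
0 0.7 -0.6 0.7 0 0 0; 0 0.7 -0.5 0.7 0 0 0; 0 0.8 -0.5 0.6 0 0 0; 0 0.8 -0.5 0.7 0 0 0; 0 0.8 -0.4 0.7 0 0 0
0 0.9 -0.3 0.7 0 0 0; 0 0.8 -0.3 0.7 0 0 0; 0 0.9 -0.2 0.6 0 0 0; 0 0.9 -0.2 0.7 0 0 0; 0 0.9 -0.1 0.7 0 0 0
0 0.9 -0.1 0.7 0 0 0; 0 0.9 0 0.7 0 0 0; 0 0.9 0.1 0.6 0 0 0; 0 0.9 0 0.7 0 0 0; 0 0.9 0.2 0.7 0 0 0
0 0.9 0.2 0.7 0 0 0
end [0.6484 0.1781 0.181 ]
```

Emit:
servo_tool(
  steps="0 -0.3 0 0 0 0 0; 0 0.3 -0.9 0.7 0 0 0; 0 0.3 -0.9 0.7 0 0 0; 0 0.4 -0.8 0.6 0 0 0",
  grip_force=20,
)

```text
clock: 7.3
tcp_pos: [0.4672, 0.1899, 0.1304]
eef_rot: [-0.013, 0.733, 0.68, -0.012]
force: [0.7, -1.5, -4.2]
gripper_width: 0.118
gripper_force: 20.0
```

Forces are low, so the lid is rising.

Emit:
servo_tool(
  steps="0 0.4 -0.9 0.7 0 0 0; 0 0.5 -0.8 0.7 0 0 0; 0 0.5 -0.7 0.7 0 0 0; 0 0.5 -0.8 0.7 0 0 0; 0 0.6 -0.7 0.6 0 0 0",
)

```text
clock: 7.92
tcp_pos: [0.4939, 0.1877, 0.1677]
eef_rot: [-0.035, 0.733, 0.679, -0.033]
force: [-4.2, -4.1, -2.1]
gripper_width: 0.118
gripper_force: 20.0
```

Emit:
servo_tool(
  steps="0 0.7 -0.6 0.7 0 0 0; 0 0.7 -0.6 0.7 0 0 0; 0 0.7 -0.6 0.7 0 0 0; 0 0.7 -0.5 0.7 0 0 0; 0 0.8 -0.5 0.6 0 0 0",
)

```text
clock: 8.55
tcp_pos: [0.5327, 0.1849, 0.1927]
eef_rot: [-0.057, 0.731, 0.678, -0.053]
force: [-6.6, -3.5, 8.4]
gripper_width: 0.118
gripper_force: 20.0
```

Emit:
servo_tool(
  steps="0 0.7 -0.6 0.7 0 0 0; 0 0.8 -0.5 0.7 0 0 0; 0 0.9 -0.4 0.7 0 0 0; 0 0.8 -0.3 0.7 0 0 0; 0 0.9 -0.2 0.6 0 0 0",
)

```text
clock: 9.18
tcp_pos: [0.5773, 0.1811, 0.2036]
eef_rot: [-0.078, 0.729, 0.676, -0.073]
force: [-2.8, -5.9, 1.6]
gripper_width: 0.117
gripper_force: 20.0
```

Emit:
servo_tool(
  steps="0 0.9 -0.2 0.7 0 0 0; 0 0.9 -0.1 0.7 0 0 0; 0 0.9 -0.1 0.7 0 0 0",
)

```text
clock: 9.55
tcp_pos: [0.605, 0.1792, 0.202]
eef_rot: [-0.091, 0.728, 0.674, -0.085]
force: [-1.6, -5.2, 0.1]
gripper_width: 0.117
gripper_force: 20.0
```

Emit:
servo_tool(
  steps="0 0.9 0 0.7 0 0 0; 0 0.9 0.1 0.6 0 0 0; 0 0.9 0 0.7 0 0 0; 0 0.9 0.2 0.7 0 0 0; 0 0.5 0.1 0.7 0 0 0",
)

```text
clock: 10.18
tcp_pos: [0.6437, 0.1762, 0.1869]
eef_rot: [-0.112, 0.725, 0.672, -0.104]
force: [-1.0, -5.9, 0.4]
gripper_width: 0.117
gripper_force: 20.0
```

```bash
python3 - <<'E'
from plan import *
p,R=cur();b=p-R.apply([0,0,.038]);h=np.array([.5866,.1825,.101]);d=b-h
print(d, np.degrees(np.arctan2(d[0],d[2])-np.arctan2(-.13,.041)), R.as_matrix().round(3))
E
```

```text
[ 0.06856757 -0.00716906  0.1220954 ] 101.81366122985976 [[ 0.076  0.95  -0.303]
 [ 0.997 -0.073  0.023]
 [-0.    -0.303 -0.953]]
```

Emit:
servo_tool(
  steps="0 0 0 0 0 0 0.2; 0 0 0 0 0 0 0.2; 0 0.3 0.1 0 0 0 0.2; 0 0 0 0 0 0 0.2",
)

```text
clock: 10.68
tcp_pos: [0.645, 0.1771, 0.1846]
eef_rot: [-0.113, 0.725, 0.672, -0.104]
force: [0.5, 0.1, 0.1]
gripper_width: 0.199
gripper_force: 0.5
```

Emit:
servo_tool(
  steps="0 0 -1 0 0 0 0.2; 0 0 -2 0 0 0 0.2; 0 0 -2 0 0 0 0.2; 0 0 -3 0 0 0 0.2; 0 0 -3 0 0 0 0.2",
)

```text
clock: 11.3
tcp_pos: [0.6782, 0.1742, 0.2909]
eef_rot: [-0.113, 0.725, 0.672, -0.105]
force: [0.2, 0.7, 0.2]
gripper_width: 0.204
gripper_force: 0.0
```

```bash
python3 - <<'E'
from plan import *
w=line([.66,.17,.34],Rt(-4.2,10),1); w+=line([.50,.12,.34],Rt(-4.2),4,w[-1]); rows(w,.5)
E
```

```text
-0.6 -3.2 -4.1 -7.7 0 -0.1 0.5; -1.5 -3.8 0.6 -2.5 0 0 0.5; -1.5 -3.9 0.5 -2.5 0 0 0.5; -1.6 -3.9 0.4 -2.5 0 0 0.5; -1.5 -3.9 0.2 -2.5 0 0 0.5
end [0.4997 0.1203 0.3396]
```

Emit:
servo_tool(
  steps="-0.6 -3.2 -4.1 -7.7 0 -0.1 0.5; -1.5 -3.8 0.6 -2.5 0 0 0.5; -1.5 -3.9 0.5 -2.5 0 0 0.5; -1.6 -3.9 0.4 -2.5 0 0 0.5; -1.5 -3.9 0.2 -2.5 0 0 0.5",
)

```text
clock: 11.92
tcp_pos: [0.4981, 0.1199, 0.3388]
eef_rot: [0.0, 0.733, 0.68, 0.001]
force: [1.1, 0.1, 0.1]
gripper_width: 0.502
gripper_force: 0.0
```

Emit:
servo_tool(
  steps="0 0 0 0 0 0 0.8; 0 0 0 0 0 0 0.8",
)

```text
clock: 12.18
tcp_pos: [0.5004, 0.1205, 0.3391]
eef_rot: [0.0, 0.733, 0.68, 0.001]
force: [-0.3, 0.4, 0.2]
gripper_width: 0.686
gripper_force: 0.0
```

```bash
python3 - <<'E'
from plan import *
print(cur()[0])
for n in('wrist','scene','side'): snap(n,n+'5')
a=cv2.imread('pics/wrist5.png')
def crop(n,x,y): return cv2.resize(cv2.imread(f'pics/{n}.png')[y:y+150,x:x+144],None,fx=2,fy=2,interpolation=cv2.INTER_CUBIC)
cv2.imwrite('pics/m6.png',np.hstack([cv2.copyMakeBorder(a,0,216,0,0,0),np.vstack([crop('scene5',265,110),crop('side5',115,200)])]))
E
```

```text
[0.50041083 0.1205431  0.33913675]
```

View pics/m6.png

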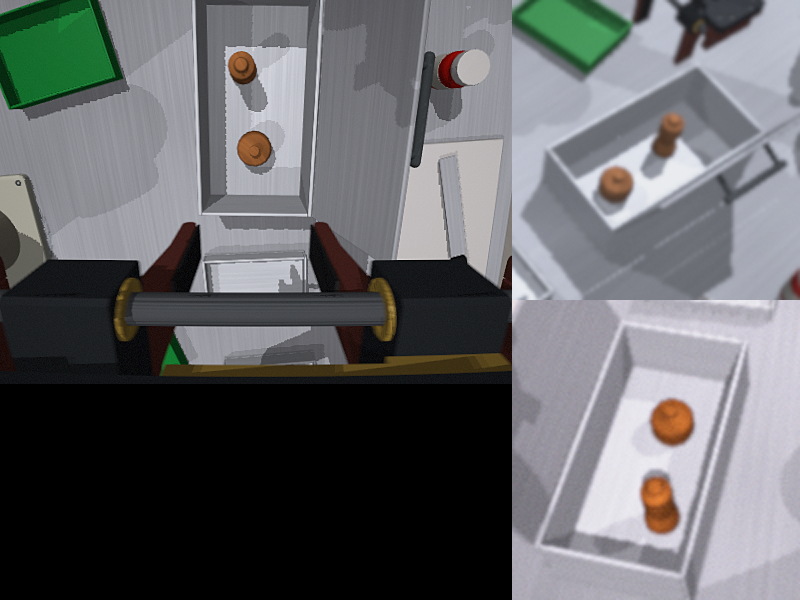

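The lid stands open. The mill's knob is at about (241,66) in the wrist view, (346,168) in the scene and (187,292) in the side view; the salt cellar is at (255,148) in the wrist view.

```bash
python3 - <<'E'
from plan import *
from scipy.optimize import least_squares
np.set_printoptions(precision=4,suppress=True)
C={n:dict(np.load(f'pics/{n}5.npz')) for n in('wrist','scene','side')}
print(tri((C['wrist'],(241,66)),(C['scene'],(346.5,168)),(C['side'],(187,291.5))))
# silhouette fit: extents of orange blob of mill vs projected model (rings)
ring=[(0,.021),(.01,.021),(.025,.014),(.04,.016),(.044,.018),(.074,.018),(.08,.006),(.085,.006)]
a=np.linspace(0,2*np.pi,40)
M=np.array([(q*np.cos(t),q*np.sin(t),z) for z,q in ring for t in a])
box={}
for n,(u,v) in dict(wrist=(242,67),scene=(345,178),side=(188,300)).items():
    hsv=cv2.cvtColor(cv2.imread(f'pics/{n}5.png'),cv2.COLOR_BGR2HSV)
    m=((hsv[...,0]<20)&(hsv[...,1]>100)&(hsv[...,2]>40)).astype(np.uint8)
    k,l,s,c=cv2.connectedComponentsWithStats(m); i=l[v,u]; x,y,w,h,ar=s[i]; box[n]=np.array([x-.5,y-.5,x+w-.5,y+h-.5]); print(n,i,s[i])
def res(p,ns=box):
    o=[]
    for n in ns:
        q=proj(C[n],M+p); o+=list(np.r_[q.min(0),q.max(0)]-box[n])
    return np.array(o)
f=least_squares(res,[.5,.25,.005]);print(f.x,f.fun.round(1))
bx=np.array([np.cos(np.radians(-4.2)),np.sin(np.radians(-4.2)),0])
E
```

```text
(array([0.4917, 0.2419, 0.0952]), [np.float64(0.0023247186463078383), np.float64(0.0024210428123050175), np.float64(0.002264280884787833)])
wrist 1 [228  51  29  33 703]
scene 15 [336 167  14  21 158]
side 24 [180 289  18  27 375]
[0.4924 0.2431 0.0079] [-0.2 -0.7  0.1  0.6 -1.8 -0.7  1.4  1.5 -1.4 -1.5  1.6  1.7]
```

```bash
python3 - <<'E'
from plan import *
print(r.get_state()['joint_positions'].round(2))
w=line([.4918,.2425,.20],Rt(85.8),10); e=rows(w,.8)
print('down');rows(line([.4918,.2425,.02],Rt(85.8),6,e),.8,e)
E
```

```text
[0.21 0.12 1.71 0.   1.32 0.29]
1.2 -0.2 1.4 0 0 -9 0.8; 1.2 0 1.4 0 0 -9 0.8; 1.2 0.2 1.3 0 0 -9 0.8; 1.2 0.4 1.4 0 0 -9 0.8; 1.1 0.6 1.4 0 0 -9 0.8
0.9 0.7 1.4 0 0 -9 0.8; 0.9 0.9 1.4 0 0 -9 0.8; 0.7 1 1.3 0 0 -9 0.8; 0.6 1.1 1.4 0 0 -9 0.8; 0.3 1.1 1.4 0 0 -9.1 0.8
end [0.4919 0.242  0.2001]
down
0 0 3 0 0 0 0.8; 0 0 3 0 0 0 0.8; 0 0 3 0 0 0 0.8; 0 0 3 0 0 0 0.8; 0 0 3 0 0 0 0.8
0 0 3 0 0 0 0.8
end [0.4919 0.2421 0.0201]
```

Emit:
servo_tool(
  steps="1.2 -0.2 1.4 0 0 -9 0.8; 1.2 0 1.4 0 0 -9 0.8; 1.2 0.2 1.3 0 0 -9 0.8; 1.2 0.4 1.4 0 0 -9 0.8; 1.1 0.6 1.4 0 0 -9 0.8",
)

```text
clock: 12.95
tcp_pos: [0.4958, 0.1823, 0.268]
eef_rot: [-0.0, 0.414, 0.91, -0.0]
force: [-0.6, -0.0, 0.5]
gripper_width: 0.8
gripper_force: 0.0
```

Emit:
servo_tool(
  steps="0.9 0.7 1.4 0 0 -9 0.8; 0.9 0.9 1.4 0 0 -9 0.8; 0.7 1 1.3 0 0 -9 0.8; 0.6 1.1 1.4 0 0 -9 0.8; 0.3 1.1 1.4 0 0 -9 0.8",
)

```text
clock: 13.58
tcp_pos: [0.4915, 0.2426, 0.199]
eef_rot: [-0.0, 0.034, 0.999, 0.0]
force: [0.3, 0.2, -0.2]
gripper_width: 0.803
gripper_force: 0.0
```

Emit:
servo_tool(
  steps="0 0 3 0 0 0 0.8; 0 0 3 0 0 0 0.8; 0 0 2.5 0 0 0 0.8; 0 0 2 0 0 0 0.8; 0 0 0 0 0 0 0.8",
)

```text
clock: 14.2
tcp_pos: [0.4902, 0.2415, 0.093]
eef_rot: [-0.002, 0.037, 0.999, -0.001]
force: [0.7, -0.9, 0.1]
gripper_width: 0.8
gripper_force: 0.0
```

Emit:
servo_tool(
  steps="0 0 2 0 0 0 0.8; 0 0 1.5 0 0 0 0.8; 0 0 1.5 0 0 0 0.8; 0 0 1.5 0 0 0 0.8; 0 0 0 0 0 0 0.8",
)

```text
clock: 14.82
tcp_pos: [0.4899, 0.2414, 0.0288]
eef_rot: [-0.001, 0.037, 0.999, -0.0]
force: [-0.4, 0.5, 0.0]
gripper_width: 0.8
gripper_force: 0.0
```

Emit:
servo_tool(
  steps="0 0 0.8 0 0 0 0.8; 0 0 0 0 0 0 0.4; 0 0 0 0 0 0 0.3; 0 0 0 0 0 0 0.2; 0 0 0 0 0 0 0.2",
  grip_force=12,
)

```text
clock: 15.45
tcp_pos: [0.4909, 0.2419, 0.0222]
eef_rot: [0.0, 0.037, 0.999, 0.0]
force: [0.5, 0.2, -0.8]
gripper_width: 0.407
gripper_force: 12.0
```

Emit:
servo_tool(
  steps="0 0 0 0 0 0 0.2; 0 0 0 0 0 0 0.2",
)

```text
clock: 15.7
tcp_pos: [0.4909, 0.2419, 0.0222]
eef_rot: [0.0, 0.037, 0.999, 0.0]
force: [0.2, -0.6, 2.1]
gripper_width: 0.408
gripper_force: 12.0
```

```bash
python3 - <<'E'
from plan import *
snap('scene','scene6');snap('side','side6');print(cur()[0],r.get_state()['gripper_width'])
def crop(n,x,y): return cv2.resize(cv2.imread(f'pics/{n}.png')[y:y+90,x:x+66],None,fx=6,fy=6,interpolation=cv2.INTER_CUBIC)
cv2.imwrite('pics/m7.png',np.hstack([crop('scene6',310,130),crop('side6',160,250)]))
E
```

```text
[0.49093838 0.24193276 0.02220395] 0.4119477758978415
```

Emit:
servo_tool(
  steps="0 0 -0.5 0 0 0 0.2; 0 0 -1.5 0 0 0 0.2; 0 0 -3 0 0 0 0.2; 0 0 -3.5 0 0 0 0.2; 0 0 -3.5 0 0 0 0.2",
  grip_force=18,
)

```text
clock: 16.42
tcp_pos: [0.4905, 0.2417, 0.1439]
eef_rot: [0.0, 0.037, 0.999, 0.0]
force: [-0.2, -0.0, -0.8]
gripper_width: 0.403
gripper_force: 18.0
```

Emit:
servo_tool(
  steps="0 0 -2.5 0 0 0 0.2; 0 0 -1 0 0 0 0.2; 0 0 0 0 0 0 0.2",
)

```text
clock: 16.8
tcp_pos: [0.4908, 0.2418, 0.1776]
eef_rot: [0.001, 0.037, 0.999, 0.0]
force: [-1.0, 0.3, -1.8]
gripper_width: 0.408
gripper_force: 18.0
```

The mill is held: the opening matches its 36 mm head and the force shows its weight. I'll carry it over the tray.

Emit:
servo_tool(
  steps="-0.2 -2 0 0 0 0 0.2; -0.2 -3.7 0 0 0 0 0.2; -0.3 -4 0 0 0 0 0.2; -0.2 -4.5 0 0 0 0 0.2; -0.2 -4.5 0 0 0 0 0.2",
)

```text
clock: 17.42
tcp_pos: [0.4865, 0.0521, 0.1757]
eef_rot: [-0.001, 0.037, 0.999, -0.0]
force: [0.5, -0.1, -1.3]
gripper_width: 0.404
gripper_force: 18.0
```

Emit:
servo_tool(
  steps="-0.2 -4.5 0 0 0 0 0.2; -0.3 -4.5 0 0 0 0 0.2; -0.2 -4 0 0 0 0 0.2; -0.2 -3.3 0 0 0 0 0.2; -0.2 -2 0 0 0 0 0.2",
)

```text
clock: 18.05
tcp_pos: [0.4835, -0.131, 0.1756]
eef_rot: [-0.001, 0.038, 0.999, 0.0]
force: [1.1, 0.5, -0.6]
gripper_width: 0.409
gripper_force: 18.0
```

Emit:
servo_tool(
  steps="0 0 2 0 0 0 0.2; 0 0 3 0 0 0 0.2; 0 0 3 0 0 0 0.2; 0 0 2 0 0 0 0.2; 0 0 0 0 0 0 0.2",
)

```text
clock: 18.68
tcp_pos: [0.4826, -0.1289, 0.0747]
eef_rot: [-0.003, 0.037, 0.999, 0.001]
force: [-0.1, 0.4, -1.5]
gripper_width: 0.405
gripper_force: 18.0
```

```bash
python3 - <<'E'
from plan import *
print(cur()[0],r.get_state()['gripper_width'])
for n in('scene','side'): snap(n,n+'7')
def crop(n,x,y): return cv2.resize(cv2.imread(f'pics/{n}.png')[y:y+150,x:x+100],None,fx=4,fy=4,interpolation=cv2.INTER_CUBIC)
cv2.imwrite('pics/m8.png',np.hstack([crop('scene7',200,160),crop('side7',170,100)]))
E
```

```text
[ 0.48256427 -0.12891076  0.07468648] 0.40515708657062854
```

View pics/m8.png

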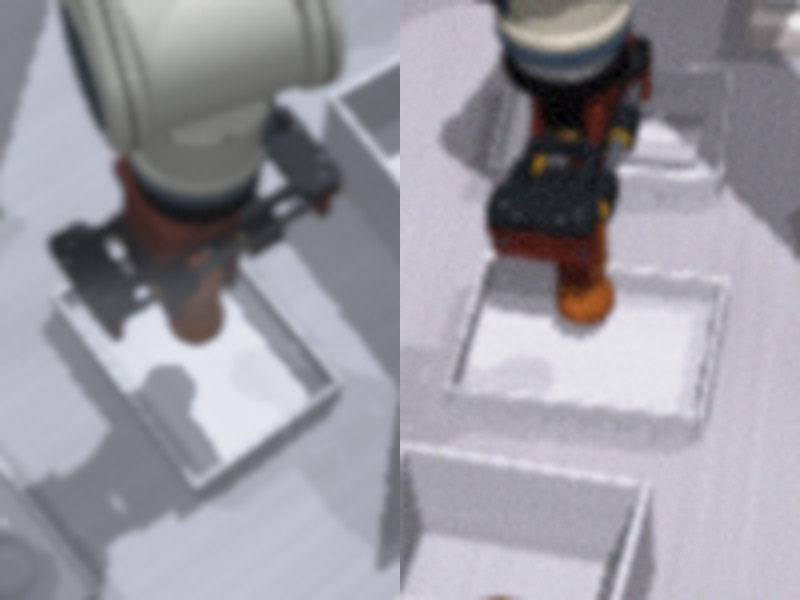

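The mill hangs upright over the tray, with its foot at (195,330) in the left tile, inside the rim. I'll lower it gently.

Emit:
servo_tool(
  steps="0 0 2 0 0 0 0.2; 0 0 1.5 0 0 0 0.2; 0 0 0.8 0 0 0 0.2; 0 0 0.4 0 0 0 0.2; 0 0 0 0 0 0 0.2",
)

```text
clock: 19.4
tcp_pos: [0.4853, -0.1288, 0.0298]
eef_rot: [-0.0, 0.037, 0.999, 0.0]
force: [-0.3, 0.5, -0.9]
gripper_width: 0.41
gripper_force: 18.0
```

Emit:
servo_tool(
  steps="0 0 0.2 0 0 0 0.2; 0 0 0.1 0 0 0 0.2; 0 0 0 0 0 0 0.2",
)

```text
clock: 19.77
tcp_pos: [0.4853, -0.1288, 0.0269]
eef_rot: [0.0, 0.037, 0.999, 0.0]
force: [0.0, 0.3, -1.7]
gripper_width: 0.401
gripper_force: 18.0
```

Emit:
servo_tool(
  steps="0 0 0.2 0 0 0 0.2; 0 0 0.2 0 0 0 0.2; 0 0 0 0 0 0 0.2",
)

```text
clock: 20.15
tcp_pos: [0.4851, -0.1287, 0.0226]
eef_rot: [-0.0, 0.037, 0.999, 0.0]
force: [0.4, -0.1, -1.3]
gripper_width: 0.404
gripper_force: 18.0
```

Emit:
servo_tool(
  steps="0 0 0.1 0 0 0 0.2; 0 0 0 0 0 0 0.2",
)

```text
clock: 20.4
tcp_pos: [0.4852, -0.1288, 0.0218]
eef_rot: [-0.0, 0.037, 0.999, 0.0]
force: [-0.8, -0.5, -2.2]
gripper_width: 0.404
gripper_force: 18.0
```

Emit:
servo_tool(
  steps="0 0 0.1 0 0 0 0.2; 0 0 0 0 0 0 0.2",
)

```text
clock: 20.65
tcp_pos: [0.4854, -0.1288, 0.0212]
eef_rot: [0.0, 0.037, 0.999, 0.0]
force: [-1.7, 1.7, 4.7]
gripper_width: 0.406
gripper_force: 18.0
```

Emit:
servo_tool(
  steps="0 0 0.1 0 0 0 0.2; 0 0 0 0 0 0 0.2",
)

```text
clock: 20.9
tcp_pos: [0.4857, -0.1286, 0.0209]
eef_rot: [0.0, 0.037, 0.999, 0.0]
force: [-2.7, 4.6, 13.4]
gripper_width: 0.406
gripper_force: 18.0
```

The mill has touched down, so I'll ease off 1 mm, release evenly and withdraw upward.

Emit:
servo_tool(
  steps="0 0 -0.1 0 0 0 0.2; 0 0 0 0 0 0 0.5; 0 0 0 0 0 0 0.6; 0 0 0 0 0 0 0.65; 0 0 0 0 0 0 0.65",
)

```text
clock: 21.52
tcp_pos: [0.4852, -0.1288, 0.0207]
eef_rot: [-0.0, 0.037, 0.999, 0.0]
force: [-0.1, 0.2, -0.2]
gripper_width: 0.649
gripper_force: 0.0
```

Emit:
servo_tool(
  steps="0 0 -1 0 0 0 0.65; 0 0 -2 0 0 0 0.65; 0 0 -4 0 0 0 0.65; 0 0 -4 0 0 0 0.65; 0 0 -5 0 0 0 0.65",
)

```text
clock: 22.15
tcp_pos: [0.4846, -0.1287, 0.1824]
eef_rot: [-0.0, 0.037, 0.999, 0.0]
force: [0.1, 0.4, 1.4]
gripper_width: 0.647
gripper_force: 0.0
```

Emit:
servo_tool(
  steps="4 0 -4 0 0 0 0.65; 5 0 -2 0 0 0 0.65; 3 0 0 0 0 0 0.65; 0 0 0 0 0 0 0.65; 0 0 0 0 0 0 0.65",
)

```text
clock: 22.78
tcp_pos: [0.3666, -0.1202, 0.2414]
eef_rot: [0.001, 0.037, 0.999, -0.0]
force: [0.3, 0.3, 0.3]
gripper_width: 0.653
gripper_force: 0.0
```

```bash
python3 - <<'E'
from plan import *
for n in('scene','side'): snap(n,n+'9')
cv2.imwrite('pics/m9.png',np.hstack([cv2.imread('pics/scene9.png')[100:384,150:450],cv2.imread('pics/side9.png')[60:344,60:360]]))
E
```

```text
(no output)
```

View pics/m9.png

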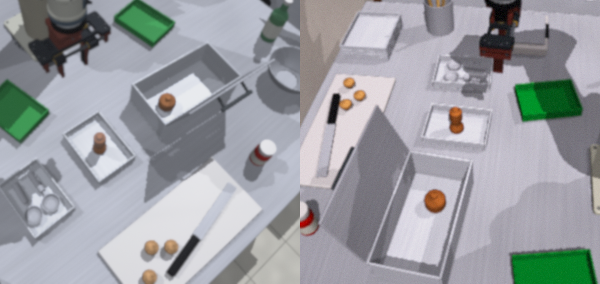

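The mill stands upright in the empty tray, at (100,143) in the left tile and (455,120) in the right. The lid is open, the salt cellar is still in the box, and the robot is clear of everything.

```bash
python3 -c "
from workcell import r
print(r.sign_off())"
```

```text
the job is handed in; nothing more can be done
None
```

The job is handed in: the lid is open on its own, the pepper mill stands upright in the empty tray, and the salt cellar is still in the box; sign-off returned no verdict.

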